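Swing the transformer's test plate to its line

TASK

Two pale aluminium plates each turn on a pin on a brown wooden base. Swing the plate that carries the yellow transformer round its pin, for example by pushing its side near the free corner, until its long side lies along the yellow line on its base, and let go of it there. Leave the other plate, with the green wound ring, as it is.

Things in the scene. Friction and masses are not known exactly. Their poses are not given: they have to be found in the camera images.
- transformer_plate (a joint): rad; heading of the 90 x 150 x 18 mm pale aluminium plate that carries a yellow-black transformer (top 64 mm above the worktop). 0 = long side along the yellow line; positive = counter-clockwise from above. Starts at 0.6 to 1.05 (free end towards the robot), so must turn clockwise. Range -0.5 to 1.25: it can be pushed past the line. About 3 N at the free end turns it; it stays where left.
- transformer_plate_corner (a point): free corner of that plate on the side to push, at half thickness (plate is 8 to 26 mm above the worktop, over a 6 mm high brown base). Frame turns with the plate: x from the pushed side into the plate, y along it away from the pin, z up. Plate spans x 0 to 90, y -150 to 0 mm; pin at x 15, y -135. Push the side x = 0 towards +x near this corner; outside that side it is empty.
- transformer_plate_pin (a point): fixed pin (dark round head, 20 mm wide, top 34 mm above the worktop) that the transformer plate turns on; point at 17 mm height. Frame of the fixed wooden base (150 x 240 mm): y runs along the yellow line, which is 6 x 220 mm, flat on the base, its centre at x -22, y 70 mm from the pin.
- ring_plate_corner (a point): same corner of the other plate, which must be left alone: same size, pin, base and frame, but it carries a green copper-wound ring (40 x 46 x 12 mm).

How it is judged (in metres and radians):
At the end, for the whole second after the job is handed in: The plate with the transformer is at rest with its long side within 10 degrees of the yellow line (joint within 0.175 rad of 0), and the free corner of the plate with the green ring is within 15 mm of where it started (value of joint transformer_plate between -0.175 and 0.175 rad and velocity of joint transformer_plate between -0.05 and 0.05 rad/s and distance of ring_plate_corner from where it was at the start of the episode below 0.015 m); the robot touches nothing.
It fails at once if the plate with the green ring is moved by more than 15 mm (distance of ring_plate_corner from where it was at the start of the episode above 0.015 m).
It also fails if it takes over 40 s, if anything falls off the work surface, if the arm or the gripper's body presses on something with over 40 N, if the wrist force passes 120 N, or if a joint passes its speed limit or range.

ROBOT

A 6-joint arm with a two-finger parallel gripper is mounted at the origin on a cart in front of the work surface, level with it; the furniture and walls round the work are solid. World frame = base frame: x ahead of the robot, y to its left, z up, the work surface at z = 0. Lengths are in m, angles in degrees, forces in N, time in s.
With the tool pointing down it reaches from about 0.3 to 0.825 m from the base axis. Payload 5.4 kg.
Tool frame: the origin (TCP) lies midway between the tips of the shut fingers; the grasp point (between the pads) lies tcp_to_grasp behind it (tcp_to_grasp is the distance from the TCP to the grasp point, in m); z points along the fingers, y is the line along which they close (so a half turn about z gives the same grasp; the last joint's range is limited). The gripper opens to 92 mm and grips with 3 to 60 N. Pads are 20 mm wide; open, the fingers measure 128 mm over their backs; the gripper's body (75 mm by 189 mm) begins 69 mm behind the grasp point.
Start: joints at [57.519, 9.076, 91.501, -0, 79.423, -12.038], TCP at [0.201, 0.539, 0.191] pointing down, gripper open.
Joint ranges: [-166.64, 166.64], [-54.1, 131.32], [10.49, 154.53], [-73.88, 253.88], [9.74, 151.15], [-171.62, 171.62]. Speed limits (degrees/s): [147.25, 147.25, 180, 180, 180, 180].

INTERFACE

Orientations are given as a 3x3 rotation matrix whose columns are the frame's x, y, z axes.
In Python, from workcell import * gives the robot as it stands.
- The arm moves only by the shell command python3 -m inch 'ROWS' [FORCE]. ROWS is JSON, a list of rows, each an object with "xyz": the shift along the tool's x, y, z in units of 500 mm (1.0 is 500 mm), a list of three; "rotation": the turn, a rotation vector about the tool's x, y, z in units of 180 degrees (1.0 is 180 degrees), a list of three; "grip": the opening, from 0 (shut) to 1 (fully open). A call has 1 to 5 rows; each row is the pose to reach, as a shift and turn from the pose commanded when the call began, along the tool's axes at that moment, turning the shorter way round; what a row does not reach only later rows make up. A row lasts 1/8 s, in which the tool goes at most 62.5 mm and 10.7 degrees, less where a joint would pass 70% of its speed; a pose out of reach is approached as far as the arm can. A call with a number of a shift or a turn outside -1 to 1 is refused whole. A call with a gripper value outside its range is refused whole. The fingers move at their own pace and stop on an object; FORCE is the grip in N (left out, the last holds). Time passes only in rows, so rows that repeat a pose let the fingers close. It gives the time, the measured TCP pose, the force, the opening and the grip force at its end, in the units of the state.
- observe(): the state, without advancing time (a new reading comes with each control period).
- snapshot(name): name is "scene" or "top"; returns a dict with "color" (400x640x3 uint8, blue, green, red), "camera_matrix" (3x3 intrinsics, pixels), "dist" ([k1, k2, p1, p2, k3] as OpenCV has them; the pictures are not rectified), "T" (4x4, takes a point from camera to world coordinates). Camera axes: x right, y down, z forward; pixel columns grow to the right and rows downward; lengths in m; the calibration is good to about 2 mm. A picture is of the moment at which its call begins. There is no depth.
- sign_off(): hands the job in; it is judged then, once.
The state is a dict: "t": time; "joints": joint angles; "joint_vel": joint speeds; "effort": joint torques, N m; "position": TCP position; "tool_rot": TCP orientation; "contact_force": force on the tool from outside, world axes, zero at the start; "moment": the same for the moment, N m; "gripper_width": opening from 0.0 (shut) to 1.0 (fully open); "grasp_force": force on a finger pad.
Only numpy, scipy, OpenCV 4.12 (cv2) and the standard library are available. Lean on these libraries where they do the work, as an engineer would, in place of code of your own. Each camera call takes 0.05 s, during which the arm holds its last target. There are 200 camera calls.

## Working session

There is one attempt and no reset: what is moved stays moved. The work goes in short steps, Python scripts to look and compute and a shell command to move; the robot and the scene stay as the last step left them, time stands still between calls to the robot, and variables do not carry over. Pictures are saved under pics/ and viewed, at most 10 in all, crops included, and the job is handed in when it is done.

```bash
mkdir -p pics
python3 - <<'E'
from workcell import *
import cv2
for n in("top","scene"):
    s=snapshot(n); cv2.imwrite(f"pics/{n}0.png",s["color"]); print(s["camera_matrix"],s["dist"],s["T"])
o=observe(); print(o["t"],o["position"],o["tool_rot"],o["gripper_width"])
E
```

```text
[[518.7611553    0.         328.50458122]
 [  0.         518.7611553  193.21468869]
 [  0.           0.           1.        ]] [0.01119115 0.         0.         0.         0.        ] [[ 0.00625924 -0.99756227  0.06950069  0.46843395]
 [-0.99993912 -0.0068754  -0.00862998 -0.00364832]
 [ 0.00908679 -0.06944244 -0.99754457  1.50943303]
 [ 0.          0.          0.          1.        ]]
[[515.12632848   0.         320.32587042]
 [  0.         515.12632848 200.55909067]
 [  0.           0.           1.        ]] [-0.01215192  0.          0.          0.          0.        ] [[ 0.86992768 -0.38546281  0.30764305  0.1099136 ]
 [-0.49315666 -0.673916    0.55012156 -0.82386758]
 [-0.00472583 -0.63028219 -0.77635174  1.2055884 ]
 [ 0.          0.          0.          1.        ]]
0.1 [0.20054939 0.53823676 0.18982675] [[-9.37001290e-01  3.49324775e-01 -8.85047473e-04]
 [ 3.49325747e-01  9.37000224e-01 -1.45025808e-03]
 [ 3.22678603e-04 -1.66806356e-03 -9.99998557e-01]] 0.9971972649815452
```

View pics/top0.png

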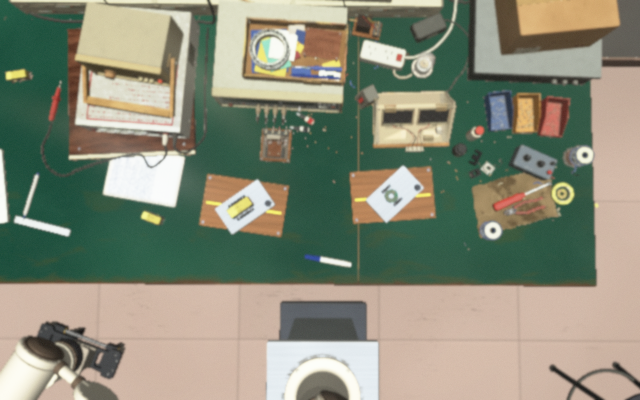

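View pics/scene0.png

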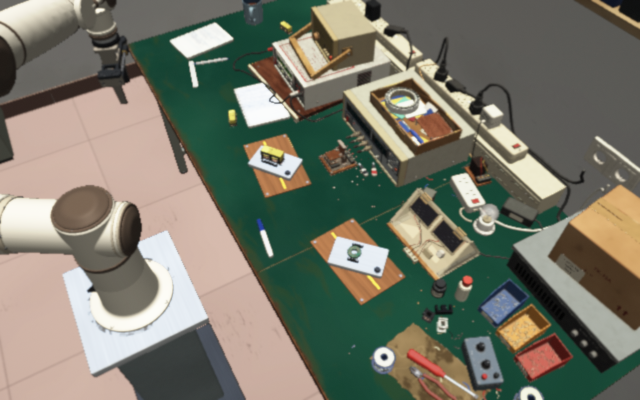

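The top view shows the transformer plate at about (244,206) px, with its dark pin near (270,203). The ring plate is at about (397,193) and must not be touched. Next I'll measure the plate, pin and line.

```bash
cat > h.py <<'E'
from workcell import *
import cv2, numpy as np
def ray(s,px,z):
    u=cv2.undistortPoints(np.array(px,float).reshape(-1,1,2),s["camera_matrix"],s["dist"])[:,0]
    d=np.c_[u,np.ones(len(u))]@s["T"][:3,:3].T; c=s["T"][:3,3]
    return c+d*((z-c[2])/d[:,2])[:,None]
def plate(s,box=(195,170,100,75)):
    x,y,w,h=box; im=s["color"][y:y+h,x:x+w]; hsv=cv2.cvtColor(im,cv2.COLOR_BGR2HSV)
    m=((hsv[...,1]<70)&(hsv[...,2]>130)).astype(np.uint8)
    c=max(cv2.findContours(m,0,2)[0],key=cv2.contourArea)
    r=cv2.boxPoints(cv2.minAreaRect(c))+[x,y]
    return ray(s,r,0.026)
E
python3 - <<'E'
from h import *
s=snapshot("top"); np.set_printoptions(precision=4,suppress=True)
P=plate(s); print("plate",P,np.linalg.norm(np.diff(P,axis=0),axis=1))
x,y,w,h=195,170,100,75
im=s["color"][y:y+h,x:x+w]; hsv=cv2.cvtColor(im,cv2.COLOR_BGR2HSV)
m=cv2.inRange(hsv,(20,150,150),(35,255,255))
for c in cv2.findContours(m,0,2)[0]:
    if cv2.contourArea(c)>3: print("yellow",cv2.contourArea(c),ray(s,c.mean((0))+[x,y],.006))
a=cv2.resize(im,None,fx=7,fy=7,interpolation=cv2.INTER_CUBIC);cv2.imwrite("pics/c.png",a)
E
```

```text
plate [[0.5265 0.3138 0.026 ]
 [0.6165 0.1888 0.026 ]
 [0.5392 0.1336 0.026 ]
 [0.4499 0.2584 0.026 ]] [0.1539 0.095  0.1535]
```

View pics/c.png

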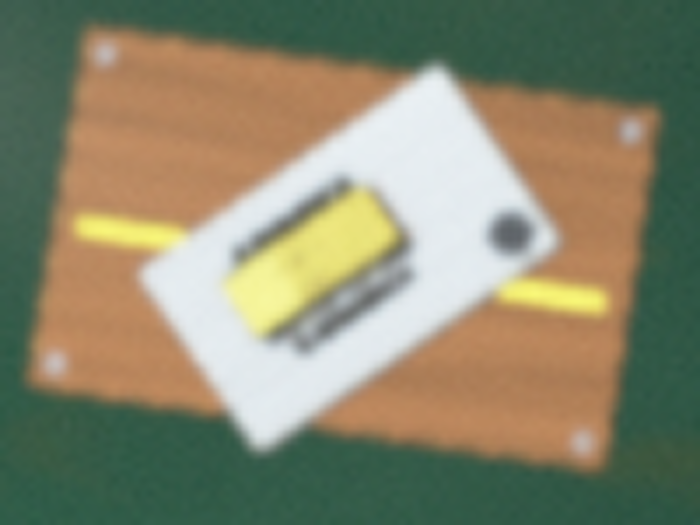

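The crop shows the pin at (511,233), the line from (75,225) to (607,302), and the corner to push at (260,452). Next I'll compute the push arc in tool axes.

```bash
cat >> h.py <<'E'
np.set_printoptions(precision=4,suppress=True)
C=np.array([195,170])
def geom(s):
    pin=ray(s,C+(np.array([511,233])+.5)/7-.5,.034)[0,:2]
    L=ray(s,C+(np.array([[607,302],[75,225]])+.5)/7-.5,.006)[:,:2]; l=L[1]-L[0]
    return pin,np.arctan2(l[1],l[0]),L
def arc(pin,la,ty,th):   # tcp xy at plate angle th, finger 20 x 36 mm, tool y heading ty
    a=la+th; v=np.array([np.cos(a),np.sin(a)]); n=np.array([v[1],-v[0]])
    t=np.array([np.cos(ty),np.sin(ty)]); h=.010*abs(n[0]*t[1]-n[1]*t[0])+.018*abs(n@t)
    return pin-n*(.015+h)+v*.115, n
E
python3 - <<'E'
from h import *
s=snapshot("top"); pin,la,L=geom(s); print(pin,np.degrees(la),L.mean(0))
P=plate(s)[:,:2]; e=P[3]-P[2]; th=np.arctan2(e[1],e[0])-la; print("theta",th)
o=observe(); R=o["tool_rot"]; p=o["position"]
print("tool y heading",np.degrees(np.arctan2(R[1,1],R[0,1])))
for k in (th,.6,.45,.3,.15,0):
    q,n=arc(pin,la,la,k)
    if k==th: q0=q-.03*n; print("start",q0,"shift",R.T@(np.r_[q0,.19]-p)/.5)
    print(k,q)
E
```

```text
[0.5425 0.1567] 82.13175377343948 [0.5309 0.2297]
theta 0.7579199800481387
tool y heading 69.55770631690557
start [0.4231 0.2127] shift [-0.6445 -0.4551  0.0006]
0.7579199800481387 [0.4475 0.2301]
0.6 [0.4613 0.2447]
0.45 [0.4769 0.2563]
0.3 [0.4944 0.2654]
0.15 [0.5135 0.2714]
0 [0.5335 0.2741]
```

```bash
python3 -m inch '[{"xyz":[-0.09,-0.06,0],"rotation":[0,0,-0.02],"grip":0},{"xyz":[-0.18,-0.12,0],"rotation":[0,0,-0.035],"grip":0},{"xyz":[-0.27,-0.185,0],"rotation":[0,0,-0.05],"grip":0},{"xyz":[-0.35,-0.245,0],"rotation":[0,0,-0.06],"grip":0},{"xyz":[-0.42,-0.295,0],"rotation":[0,0,-0.07],"grip":0}]'
python3 - <<'E'
from h import *
o=observe(); R=o["tool_rot"]; p=o["position"]
print(o["joints"],p,R.T@(np.r_[.4231,.2127,.19]-p)/.5,np.degrees(np.arctan2(R[1,1],R[0,1])))
E
```

```text
t: 0.82
position: [0.3468, 0.3256, 0.1906]
tool_rot: [[-0.991, 0.136, 0.0], [0.136, 0.991, -0.0], [-0.0, -0.0, -1.0]]
contact_force: [0.6, 0.4, 0.0]
gripper_width: 0.476
grasp_force: 0.0
[ 28.5992  -6.0153 106.9077  -0.0054  79.1032 -53.5856] [0.3468 0.3256 0.1906] [-0.1819 -0.2029  0.0013] 82.18578309905202
```

```bash
python3 -m inch '[{"xyz":[-0.06,-0.07,0],"rotation":[0,0,0],"grip":0},{"xyz":[-0.12,-0.14,0],"rotation":[0,0,0],"grip":0},{"xyz":[-0.18,-0.203,0],"rotation":[0,0,0],"grip":0},{"xyz":[-0.18,-0.203,0.06],"rotation":[0,0,0],"grip":0},{"xyz":[-0.18,-0.203,0.14],"rotation":[0,0,0],"grip":0}]'
python3 - <<'E'
from h import *
s=snapshot("top"); cv2.imwrite("pics/d.png",cv2.resize(s["color"][150:270,180:340],None,fx=5,fy=5,interpolation=cv2.INTER_CUBIC))
o=observe(); R=o["tool_rot"]; p=o["position"]
print(p,R.T@(np.r_[.4231,.2127,.015]-p)/.5,o["gripper_width"])
E
```

```text
t: 1.45
position: [0.4228, 0.214, 0.1208]
tool_rot: [[-0.99, 0.138, 0.003], [0.138, 0.99, 0.001], [-0.003, 0.001, -1.0]]
contact_force: [0.4, -1.0, -0.2]
gripper_width: 0.007
grasp_force: 0.0
[0.4179 0.2131 0.1145] [-0.0119  0.0011  0.1989] 0.006608744811564895
```

View pics/d.png

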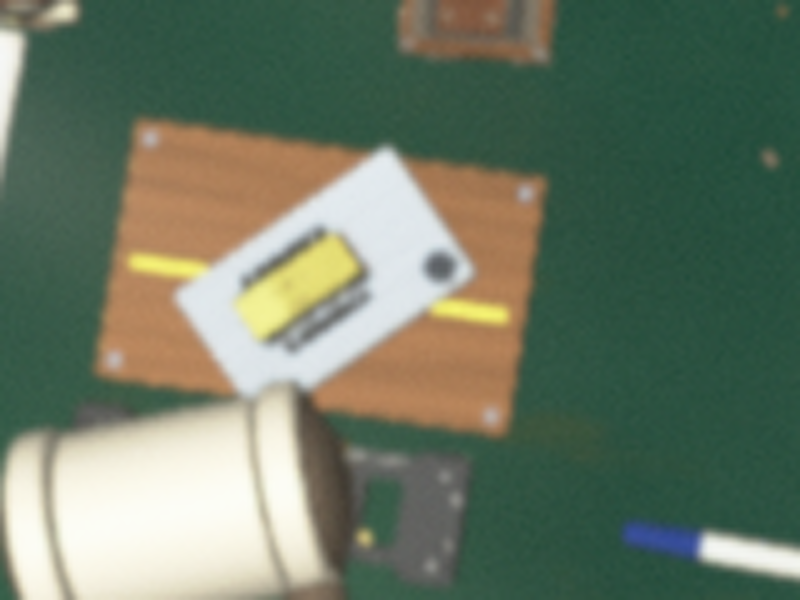

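The gripper is just outside the free corner, around (260,400) px in this crop, and the way down is clear. Descending.

```bash
python3 -m inch '[{"xyz":[0,0,0.06],"rotation":[0,0,0],"grip":0},{"xyz":[0,0,0.12],"rotation":[0,0,0],"grip":0},{"xyz":[0,0,0.18],"rotation":[0,0,0],"grip":0},{"xyz":[0,0,0.208],"rotation":[0,0,0],"grip":0},{"xyz":[0,0,0.208],"rotation":[0,0,0],"grip":0}]'
python3 - <<'E'
from h import *
o=observe(); R=o["tool_rot"]; p=o["position"]; print(p)
for q in ([.4475,.2301],[.4613,.2447],[.4769,.2563],[.4944,.2654],[.5135,.2714],[.5335,.2741]):
    print(R.T@(np.r_[q,.015]-p)/.5)
E
```

```text
t: 2.12
position: [0.4209, 0.2143, 0.0164]
tool_rot: [[-0.991, 0.136, -0.002], [0.136, 0.991, -0.0], [0.002, -0.001, -1.0]]
contact_force: [0.8, 0.9, 0.8]
gripper_width: 0.003
grasp_force: 0.0
[0.4209 0.2143 0.0164]
[-0.0484  0.0385  0.0028]
[-0.0718  0.0712  0.0028]
[-0.0996  0.0984  0.0027]
[-0.1317  0.1213  0.0026]
[-0.1679  0.1383  0.0026]
[-0.2068  0.1491  0.0025]
```

```bash
python3 -m inch '[{"xyz":[-0.024,0.019,0],"rotation":[0,0,0],"grip":0},{"xyz":[-0.048,0.038,0],"rotation":[0,0,0],"grip":0},{"xyz":[-0.06,0.055,0],"rotation":[0,0,0],"grip":0},{"xyz":[-0.072,0.071,0],"rotation":[0,0,0],"grip":0},{"xyz":[-0.086,0.085,0],"rotation":[0,0,0],"grip":0}]'
python3 -m inch '[{"xyz":[-0.014,0.013,0],"rotation":[0,0,0],"grip":0},{"xyz":[-0.03,0.026,0],"rotation":[0,0,0],"grip":0},{"xyz":[-0.046,0.036,0],"rotation":[0,0,0],"grip":0},{"xyz":[-0.064,0.045,0],"rotation":[0,0,0],"grip":0},{"xyz":[-0.064,0.045,0],"rotation":[0,0,0],"grip":0}]'
python3 - <<'E'
from h import *
s=snapshot("top"); cv2.imwrite("pics/e.png",cv2.resize(s["color"][150:270,180:340],None,fx=5,fy=5,interpolation=cv2.INTER_CUBIC))
o=observe(); R=o["tool_rot"]; p=o["position"]; print(p)
for q in ([.5135,.2714],[.5335,.2741]):
    print(R.T@(np.r_[q,.015]-p)/.5)
E
```

```text
t: 2.75
position: [0.4702, 0.2511, 0.017]
tool_rot: [[-0.991, 0.136, 0.0], [0.136, 0.991, 0.0], [-0.0, 0.0, -1.0]]
contact_force: [-0.8, 0.8, 0.4]
gripper_width: 0.008
grasp_force: 0.0
t: 3.38
position: [0.5054, 0.2688, 0.0166]
tool_rot: [[-0.991, 0.137, 0.001], [0.137, 0.991, 0.0], [-0.001, 0.0, -1.0]]
contact_force: [0.7, -0.3, -0.2]
gripper_width: 0.004
grasp_force: 0.0
[0.5053 0.2686 0.0167]
[-0.0156  0.0079  0.0034]
[-0.0544  0.0187  0.0034]
```

View pics/e.png

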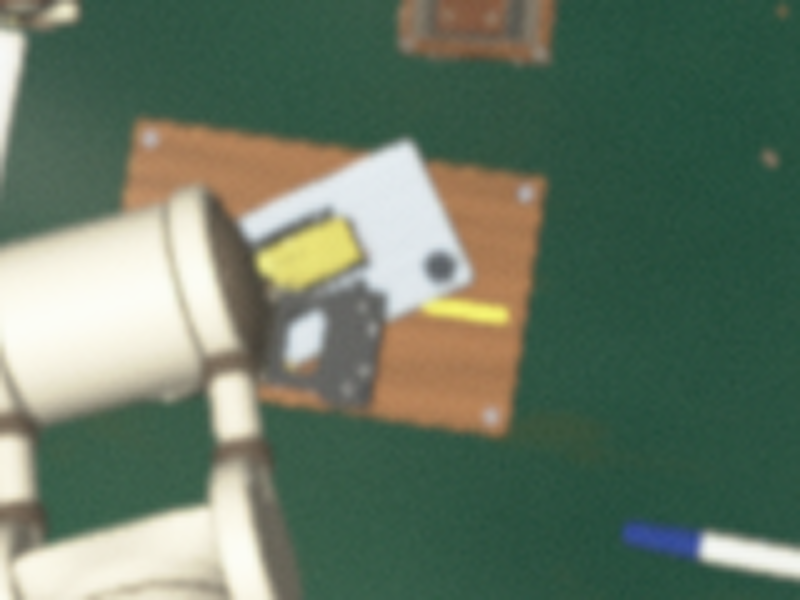

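The plate turned, but only to about 0.55 rad, less than the tool position implies. The body's right end is at (380,340) and the plate's far edge runs (240,215) to (408,140). I'll check the contact from the scene camera.

Run:
```python
from h import *
s=snapshot("scene"); cv2.imwrite("pics/f.png",cv2.resize(s["color"][90:210,200:360],None,fx=5,fy=5,interpolation=cv2.INTER_CUBIC))
o=observe(); p=o["position"]
Ti=np.linalg.inv(s["T"]);
for q in (p,p+[0,0,.1]):
    print(cv2.projectPoints(q.reshape(1,3),cv2.Rodrigues(Ti[:3,:3])[0],Ti[:3,3],s["camera_matrix"],s["dist"])[0].ravel()*5-[1000,450])
print(p,o["contact_force"])
```

```text
[305.4003 335.0424]
[289.9967 220.7861]
[0.5051 0.2685 0.0167] [ 0.5216  0.0977 -1.2508]
```

View pics/f.png

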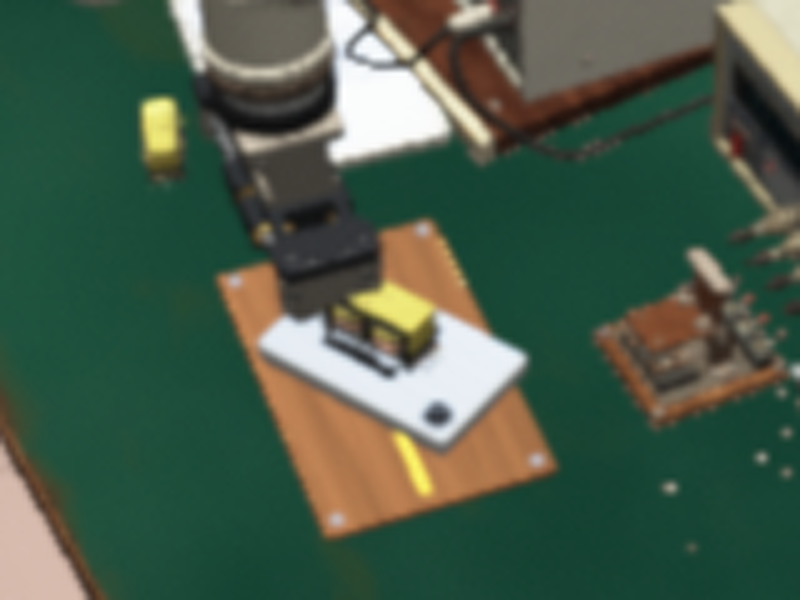

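Run:
```python
from h import *
s=snapshot("scene"); t=snapshot("top")
pin,la=np.array([.5425,.1567]),np.radians(82.13)
def pr(s,q):
    Ti=np.linalg.inv(s["T"]); return cv2.projectPoints(np.array(q,float).reshape(-1,1,3),cv2.Rodrigues(Ti[:3,:3])[0],Ti[:3,3],s["camera_matrix"],s["dist"])[0][:,0]
print("pin",pr(s,[*pin,.034])*5-[1000,450])
# plate angle in scene from visible corners: pushed near pin (442,440), far near pin (527,357), free pushed corner (260,342)
c=ray(s,(np.array([[442,440],[527,357],[260,342]])/5+[200,90]),.026); print(c)
e=c[2]-c[0];f=c[1]-c[0];print("theta",np.arctan2(e[1],e[0])-la,np.arctan2(f[1],f[0])-la+np.pi/2,np.linalg.norm(e),np.linalg.norm(f))
p=observe()["position"]
for th in(.4,.5,.6):
    a=la+th;v=np.array([np.cos(a),np.sin(a)]);n=np.array([v[1],-v[0]]);print(th,"tcp n,v in plate frame",(p[:2]-pin)@n+.015,(p[:2]-pin)@v-.135)
print("tcp top",pr(t,p)*5-[900,750]); print("z.1 scene",pr(s,[[.505,.174,.1]])*5-[1000,450])
```

```text
pin [[436.0469 407.6963]]
[[0.5364 0.1378 0.026 ]
 [0.6148 0.1733 0.026 ]
 [0.4744 0.2687 0.026 ]]
theta 0.5793996186773149 0.5617061852963152 0.14481810232093204 0.08605835498864821
0.4 tcp n,v in plate frame 0.007606422033318059 -0.017339083383479795
0.5 tcp n,v in plate frame 0.019389850438468394 -0.01718877172647336
0.6 tcp n,v in plate frame 0.031129416909129164 -0.018215590919161542
tcp top [[245.2447 330.199 ]]
z.1 scene [[360.4514 337.2982]]
```

The numbers put the TCP inside the plate outline, so something slipped or passed over. I'll lift straight up and compare the tip with its predicted pixel.

```bash
python3 -m inch '[{"xyz":[0,0,-0.08],"rotation":[0,0,0],"grip":0},{"xyz":[0,0,-0.18],"rotation":[0,0,0],"grip":0},{"xyz":[0,0,-0.28],"rotation":[0,0,0],"grip":0},{"xyz":[0,0,-0.28],"rotation":[0,0,0],"grip":0}]'
cat >> h.py <<'E'
def pr(s,q):
    Ti=np.linalg.inv(s["T"]); return cv2.projectPoints(np.array(q,float).reshape(-1,1,3),cv2.Rodrigues(Ti[:3,:3])[0],Ti[:3,3],s["camera_matrix"],s["dist"])[0][:,0]
E
python3 - <<'E'
from h import *
s=snapshot("scene"); p=observe()["position"]
print(p,(pr(s,[p,p+[0,0,.1]])-[210,70])*6)
cv2.imwrite("pics/g.png",cv2.resize(s["color"][70:170,210:340],None,fx=6,fy=6,interpolation=cv2.INTER_CUBIC))
E
```

```text
t: 4.08
position: [0.508, 0.2694, 0.1622]
tool_rot: [[-0.991, 0.136, 0.01], [0.136, 0.991, 0.003], [-0.01, 0.004, -1.0]]
contact_force: [-0.5, 0.2, -0.1]
gripper_width: 0.007
grasp_force: 0.0
[0.5061 0.2689 0.159 ] [[281.0892 321.7099]
 [259.9023 163.7158]]
```

View pics/g.png

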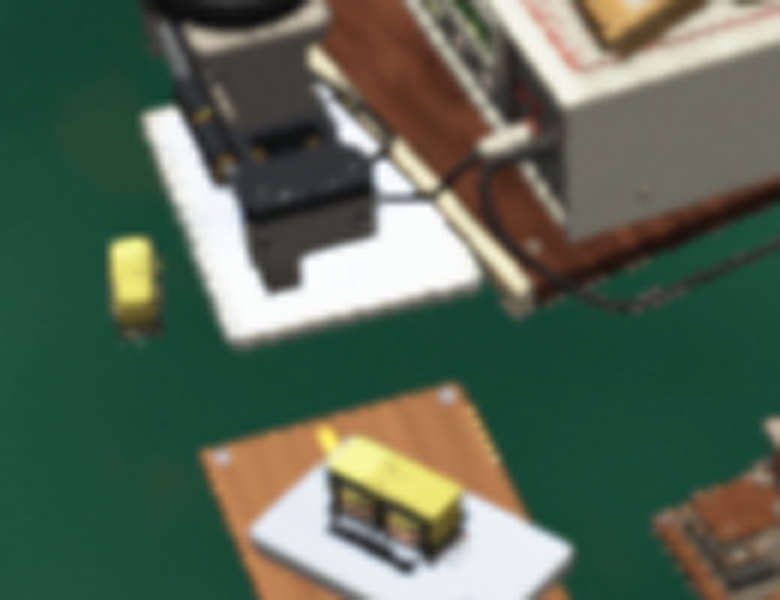

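The tip shows at about (283,290) and the prediction was (281,322). The reported TCP therefore differs from the real tip by about 20 mm or more, either in height or along y. I'll tilt the tool so both cameras see the tip and triangulate it.

```bash
python3 -m inch '[{"xyz":[0,0,-0.03],"rotation":[0,-0.05,0],"grip":0},{"xyz":[0,0,-0.06],"rotation":[0,-0.11,0],"grip":0},{"xyz":[0,0,-0.1],"rotation":[0,-0.17,0],"grip":0},{"xyz":[0,0,-0.1],"rotation":[0,-0.22,0],"grip":0},{"xyz":[0,0,-0.1],"rotation":[0,-0.25,0],"grip":0}]'
python3 -m inch '[{"xyz":[0,0,0],"rotation":[0,0,0],"grip":0}]'
python3 - <<'E'
from h import *
t=snapshot("top"); s=snapshot("scene"); p=observe()["position"]; R=observe()["tool_rot"]
im=[]
for k in(t,s):
    c=pr(k,[p,p-.08*R[:,2]]); o=np.round(c[0]).astype(int)-[32,50]; print(p,o,(c-o)*6)
    im.append(cv2.resize(k["color"][o[1]:o[1]+95,o[0]:o[0]+65],None,fx=6,fy=6,interpolation=cv2.INTER_CUBIC))
cv2.imwrite("pics/h.png",np.hstack(im))
E
```

```text
t: 4.75
position: [0.5022, 0.2683, 0.2037]
tool_rot: [[-0.701, 0.134, 0.701], [0.093, 0.991, -0.096], [-0.707, -0.002, -0.707]]
contact_force: [-0.0, -0.6, 0.4]
gripper_width: 0.002
grasp_force: 0.0
t: 4.88
position: [0.5016, 0.268, 0.2023]
tool_rot: [[-0.705, 0.134, 0.696], [0.092, 0.991, -0.098], [-0.703, -0.005, -0.711]]
contact_force: [-0.3, -0.2, 0.1]
gripper_width: 0.003
grasp_force: 0.0
[0.5044 0.2684 0.2058] [183 164] [[193.8384 301.7546]
 [141.551  437.9696]]
[0.5044 0.2684 0.2058] [223  62] [[190.6408 299.4739]
 [ 62.2652 236.9843]]
```

View pics/h.png

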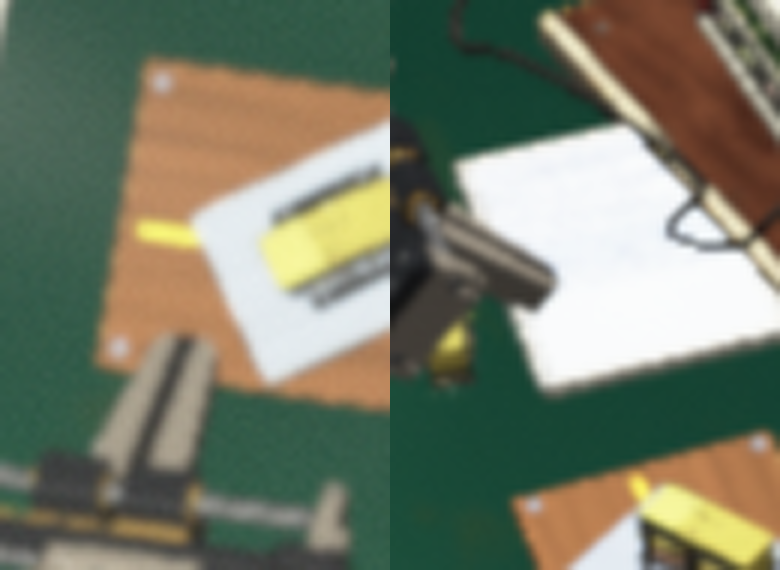

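The finger tips end about 21 mm short of the reported TCP along tool z: observed top (183,338) and scene (153,282) local, against predictions of (194,302) and (191,299). So my pass ran above the plate and touched the transformer. I'll untilt, go back outside the side and push about 21 mm lower.

```bash
python3 -m inch '[{"xyz":[0,0,0],"rotation":[0,0.06,0],"grip":0},{"xyz":[0,0,0],"rotation":[0,0.12,0],"grip":0},{"xyz":[0,0,0],"rotation":[0,0.18,0],"grip":0},{"xyz":[0,0,0],"rotation":[0,0.23,0],"grip":0},{"xyz":[0,0,0],"rotation":[0,0.25,0],"grip":0}]'
python3 -m inch '[{"xyz":[0,0,0],"rotation":[0,0,0],"grip":0}]'
python3 - <<'E'
from h import *
o=observe(); R=o["tool_rot"]; p=o["position"]
pin,la=np.array([.5425,.1567]),np.radians(82.13)
q,n=arc(pin,la,la,.57); q0=q-.035*n; print(q,q0,p)
print("start",R.T@(np.r_[q0,-.006]-p)/.5)
for k in (.57,.45,.3,.15,0): print(k,R.T@np.r_[arc(pin,la,la,k)[0]-q0,0]/.5)
E
```

```text
t: 5.6
position: [0.5081, 0.2679, 0.2079]
tool_rot: [[-0.99, 0.138, -0.001], [0.138, 0.99, 0.004], [0.002, 0.003, -1.0]]
contact_force: [0.4, 0.3, -0.7]
gripper_width: 0.003
grasp_force: 0.0
t: 5.72
position: [0.5069, 0.2679, 0.2069]
tool_rot: [[-0.99, 0.138, 0.0], [0.138, 0.99, 0.002], [-0.0, 0.002, -1.0]]
contact_force: [-0.0, 0.3, -0.4]
gripper_width: 0.0
grasp_force: 0.0
[0.4642 0.2472] [0.4324 0.2325] [0.5069 0.2679 0.2069]
start [ 0.1378 -0.0914  0.4256]
0.57 [-0.0589  0.0378  0.0001]
0.45 [-0.0814  0.0594  0.0001]
0.3 [-0.1137  0.0821  0.0002]
0.15 [-0.1498  0.0993  0.0002]
0 [-0.1887  0.1101  0.0002]
```

```bash
python3 -m inch '[{"xyz":[0.07,-0.045,0],"rotation":[0,0,0],"grip":0},{"xyz":[0.138,-0.091,0],"rotation":[0,0,0],"grip":0},{"xyz":[0.138,-0.091,0.1],"rotation":[0,0,0],"grip":0},{"xyz":[0.138,-0.091,0.2],"rotation":[0,0,0],"grip":0},{"xyz":[0.138,-0.091,0.28],"rotation":[0,0,0],"grip":0}]'
python3 -m inch '[{"xyz":[0,0,0.07],"rotation":[0,0,0],"grip":0},{"xyz":[0,0,0.12],"rotation":[0,0,0],"grip":0},{"xyz":[0,0,0.145],"rotation":[0,0,0],"grip":0},{"xyz":[0,0,0.145],"rotation":[0,0,0],"grip":0}]'
```

```text
t: 6.35
position: [0.4292, 0.2331, 0.0653]
tool_rot: [[-0.991, 0.135, 0.001], [0.135, 0.991, 0.001], [-0.001, 0.001, -1.0]]
contact_force: [0.1, 0.3, -0.0]
gripper_width: 0.005
grasp_force: 0.0
t: 6.85
position: [0.4296, 0.2329, -0.0059]
tool_rot: [[-0.991, 0.136, -0.0], [0.136, 0.991, 0.0], [0.0, 0.0, -1.0]]
contact_force: [-0.6, 0.4, -1.5]
gripper_width: 0.001
grasp_force: 0.0
```

```bash
python3 -m inch '[{"xyz":[-0.03,0.02,0],"rotation":[0,0,0],"grip":0},{"xyz":[-0.059,0.038,0],"rotation":[0,0,0],"grip":0},{"xyz":[-0.08,0.058,0],"rotation":[0,0,0],"grip":0},{"xyz":[-0.1,0.072,0],"rotation":[0,0,0],"grip":0},{"xyz":[-0.12,0.082,0],"rotation":[0,0,0],"grip":0}]'
cat >> h.py <<'E'
def theta(t):  # short side at the pin end, visible beside the arm
    hsv=cv2.cvtColor(t["color"],cv2.COLOR_BGR2HSV)[165:245,195:300]
    m=((hsv[...,1]<60)&(hsv[...,2]>160)).astype(np.uint8)
    c=max(cv2.findContours(m,0,1)[0],key=cv2.contourArea)[:,0]+[195,165]
    w=ray(t,c,.026)[:,:2]; pin=np.array([.5425,.1567]); la=np.radians(82.13); best=None
    g=np.linspace(-.4,1.1,301)   # min over v of contour must be -15 mm: support line direction via far long side
    r=[]
    for th in g:
        a=la+th; v=np.array([np.cos(a),np.sin(a)]); n=np.array([v[1],-v[0]]); d=w-pin
        r.append((abs(d@v+.017)<.0025).sum()+(abs(d@n-.077)<.0025).sum())
    r=np.array(r); return g[r>=r.max()-1].mean(),r.max()
E
python3 - <<'E'
from h import *
t=snapshot("top"); print(theta(t)); o=observe();p=o["position"];R=o["tool_rot"]
pin,la=np.array([.5425,.1567]),np.radians(82.13)
for k in (.3,.2,.1,0): print(k,R.T@np.r_[arc(pin,la,la,k)[0]-p[:2],0]/.5)
cv2.imwrite("pics/i.png",cv2.resize(t["color"][150:270,180:340],None,fx=5,fy=5,interpolation=cv2.INTER_CUBIC))
E
```

```text
t: 7.48
position: [0.4957, 0.2658, -0.005]
tool_rot: [[-0.991, 0.136, 0.001], [0.136, 0.991, 0.0], [-0.0, 0.001, -1.0]]
contact_force: [-2.1, -1.0, 2.0]
gripper_width: 0.004
grasp_force: 1.3
(np.float64(0.355), np.int64(63))
0.3 [ 0.0054 -0.0023 -0.    ]
0.2 [-0.0183  0.0098  0.0001]
0.1 [-0.0434  0.0191  0.0001]
0 [-0.0696  0.0256  0.0002]
```

View pics/i.png

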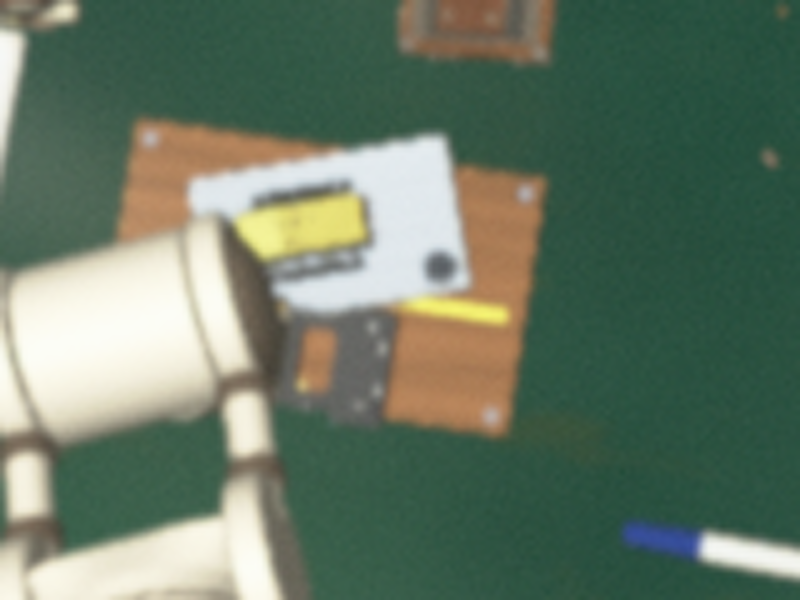

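The plate now follows properly: its far edge runs (190,180) to (440,137), about 0.33 rad. Pushing the rest.

```bash
python3 -m inch '[{"xyz":[-0.02,0.01,0],"rotation":[0,0,0],"grip":0},{"xyz":[-0.04,0.018,0],"rotation":[0,0,0],"grip":0},{"xyz":[-0.058,0.023,0],"rotation":[0,0,0],"grip":0},{"xyz":[-0.072,0.026,0],"rotation":[0,0,0],"grip":0},{"xyz":[-0.072,0.026,0],"rotation":[0,0,0],"grip":0}]'
python3 -c "
from h import *
print(theta(snapshot('top')))"
```

```text
t: 8.15
position: [0.5337, 0.2735, -0.0056]
tool_rot: [[-0.991, 0.137, 0.002], [0.137, 0.991, 0.001], [-0.002, 0.001, -1.0]]
contact_force: [0.6, -0.6, 0.2]
gripper_width: 0.006
grasp_force: 0.0
(np.float64(0.8675), np.int64(13))
```

```bash
python3 -m inch '[{"xyz":[0.05,0,0],"rotation":[0,0,0],"grip":0},{"xyz":[0.12,0,0],"rotation":[0,0,0],"grip":0},{"xyz":[0.2,0,0],"rotation":[0,0,0],"grip":0},{"xyz":[0.26,0,-0.08],"rotation":[0,0,0],"grip":0},{"xyz":[0.26,0,-0.2],"rotation":[0,0,0],"grip":0}]'
python3 - <<'E'
from h import *
t=snapshot("top"); print(theta(t))
cv2.imwrite("pics/j.png",cv2.resize(t["color"][130:280,180:460],None,fx=2.8,fy=2.8,interpolation=cv2.INTER_CUBIC))
E
```

```text
t: 8.82
position: [0.3998, 0.2907, 0.0932]
tool_rot: [[-0.991, 0.135, -0.005], [0.135, 0.991, -0.002], [0.005, -0.002, -1.0]]
contact_force: [1.7, 0.8, 0.6]
gripper_width: 0.006
grasp_force: 0.0
(np.float64(0.03249999999999997), np.int64(67))
```

View pics/j.png

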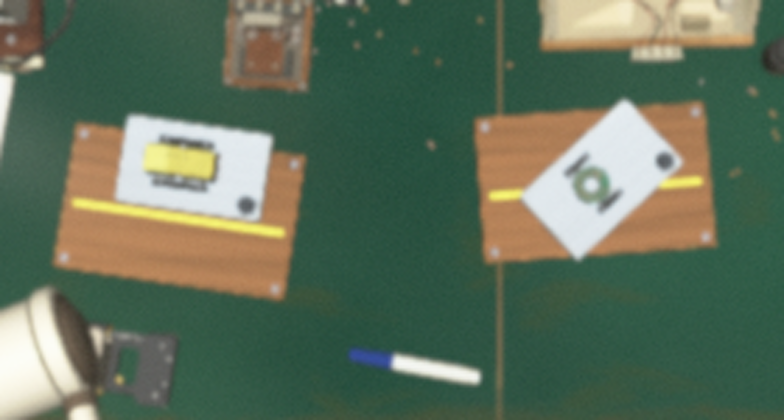

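The plate's long side, running (117,198) to (262,218), lies along the yellow line at about 0.03 rad. The ring plate hasn't moved and the arm is clear, so I'll let the arm settle and hand in.

```bash
python3 -m inch '[{"xyz":[0,0,0],"rotation":[0,0,0],"grip":0},{"xyz":[0,0,0],"rotation":[0,0,0],"grip":0}]' && python3 -c "
from workcell import *
print(sign_off())"
```

```text
t: 9.12
position: [0.4031, 0.2907, 0.0932]
tool_rot: [[-0.991, 0.137, -0.001], [0.137, 0.991, -0.0], [0.001, -0.001, -1.0]]
contact_force: [0.8, -0.3, 0.4]
gripper_width: 0.005
grasp_force: 0.0
the job is handed in; nothing more can be done
None
```

The job is handed in at about 9 s: the transformer plate lies about 0.03 rad from the yellow line by my camera estimate (limit 0.175), the ring plate was not touched and the arm is clear; my first pass ran too high and pushed the transformer itself, and `sign_off()` gave no verdict.

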